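# Sort the jam jars and buns into rack and tray

### The job

Jam jars and buns have got mixed up along the front of the counter. Stand the two jars in the two round wells of the wooden jar rack and set the two buns in the two square bays of the paper-lined bun tray, one in each, upright and flat on the bottom. Leave the kitchen timer where it stands.

Things in the scene. Friction and masses are not known exactly. Their poses are not given: they have to be found in the camera images.
- jar_1: small closed jam jar with a screw lid, a cylinder 59 mm across, 66 mm high, 0.19 kg, upright; origin at the centre of its underside, z up. The two jars are interchangeable. In the row of things near the front edge of the counter, 0.11 m from its neighbours; bread displays up to 0.33 m high stand behind
- jar_2: small closed jam jar with a screw lid, a cylinder 59 mm across, 66 mm high, 0.19 kg, upright; origin at the centre of its underside, z up. The two jars are interchangeable. In the row of things near the front edge of the counter, 0.11 m from its neighbours; bread displays up to 0.33 m high stand behind
- bun_1: small smooth brown bun, rigid dome 69 mm (own x) by 76 mm (own y), 65 mm high, 0.03 kg, flat side down; origin at the centre of its underside, z up; widest 20 to 45 mm up: grasp it there across its x, which starts within 15 degrees of the left-right direction. The two buns are interchangeable. In the same row as the jars
- bun_2: small smooth brown bun, rigid dome 69 mm (own x) by 76 mm (own y), 65 mm high, 0.03 kg, flat side down; origin at the centre of its underside, z up; widest 20 to 45 mm up: grasp it there across its x, which starts within 15 degrees of the left-right direction. The two buns are interchangeable. In the same row as the jars
- jar_rack: wooden block 94 (x) x 186 (y) x 28 (z) mm, fixed, with two round wells centred at y = +46 and -46 mm, 76 mm wide, 20 mm deep: floor 8 mm, rim 28 mm above the origin (centre of underside). Its y runs left-right. Rack and tray stand one at the right end of the row, the other farther back, its nearer opening 0.06 m from a display side 0.18 m high
- bun_tray: thin-walled light wooden tray 102 (x) x 202 (y) x 18 (z) mm, fixed, with a divider across the middle that makes two bays 92 mm square with white paper liners, centred at y = +50 and -50 mm; floor 5 mm, rim 18 mm above the origin (centre of underside). Its y runs left-right.
- kitchen_timer: a cream wind-up kitchen timer, round, 66 mm across and 60 mm high with a knob on top, at the left end of the row, loose; origin at the centre of its underside. To be left alone
Mind the look-alikes: they are no part of the job. What is shaped like the jar_1 but green is not meant.

How it is judged (in metres and radians):
At the end, for the whole second after the job is handed in: Each jar upright (0.15 rad) on the floor of a rack well, within 13 mm of its centre along each rack axis; each bun on the floor of a tray bay, within 21 mm of its centre along each tray axis, tilt under 0.3 rad; all released and at rest; timer within 20 mm of its start (x of jar_1 in the frame of jar_rack between -0.013 and 0.013 m and (y of jar_1 in the frame of jar_rack between 0.033 and 0.059 m or y of jar_1 in the frame of jar_rack between -0.059 and -0.033 m) and z of jar_1 in the frame of jar_rack between 0.002 and 0.015 m and angle between each of jar_1, jar_2's own z axis and vertical below 0.15 rad and linear speed of each of jar_1, jar_2, bun_1, bun_2 below 0.02 m/s and contact force between each of jar_1, jar_2, bun_1, bun_2 and the fingers below 0.1 N and x of jar_2 in the frame of jar_rack between -0.013 and 0.013 m and (y of jar_2 in the frame of jar_rack between 0.033 and 0.059 m or y of jar_2 in the frame of jar_rack between -0.059 and -0.033 m) and z of jar_2 in the frame of jar_rack between 0.002 and 0.015 m and x of bun_1 in the frame of bun_tray between -0.021 and 0.021 m and (y of bun_1 in the frame of bun_tray between 0.029 and 0.071 m or y of bun_1 in the frame of bun_tray between -0.071 and -0.029 m) and z of bun_1 in the frame of bun_tray between -0.001 and 0.012 m and angle between each of bun_1, bun_2's own z axis and vertical below 0.3 rad and x of bun_2 in the frame of bun_tray between -0.021 and 0.021 m and (y of bun_2 in the frame of bun_tray between 0.029 and 0.071 m or y of bun_2 in the frame of bun_tray between -0.071 and -0.029 m) and z of bun_2 in the frame of bun_tray between -0.001 and 0.012 m and distance of kitchen_timer from where it was at the start of the episode below 0.02 m); the robot touches nothing.
It fails at once if the kitchen timer is pushed more than 20 mm or tipped over (distance of kitchen_timer from where it was at the start of the episode above 0.02 m or angle between kitchen_timer's own z axis and vertical above 0.4 rad).
It also fails if it takes over 118 s, if anything falls off the work surface, if the arm or the gripper's body presses on something with over 40 N, if the wrist force passes 120 N, or if a joint passes its speed limit or range.

### The arm

A 6-joint arm with a two-finger parallel gripper is mounted at the origin on a cart in front of the work surface, level with it; the furniture and walls round the work are solid. World frame = base frame: x ahead of the robot, y to its left, z up, the work surface at z = 0. Lengths are in mm, angles in degrees, forces in N, time in s.
With the tool pointing down it reaches from about 300 to 850 mm from the base axis. Payload 4.2 kg.
Tool frame: the origin (TCP) lies at the very end of the fingers, on their centre line; the grasp point (between the pads) lies 19 mm behind it (env.tcp_to_grasp is the distance from the TCP to the grasp point, in mm); z points along the fingers, y is the line along which they close (so a half turn about z gives the same grasp; the last joint's range is limited). The gripper opens to 91 mm and grips with 3 to 60 N. Pads are 32 mm wide; open, the fingers measure 118 mm over their backs; the gripper's body (76 mm by 178 mm) begins 60 mm behind the grasp point.
Start: joints at [-65.374, 18.312, 89.639, -0, 72.044, -1.146], TCP at [250.007, -517.822, 213.976] pointing down, gripper open.
Joint ranges: [-177.97, 177.97], [-48.28, 115.42], [12.27, 149.76], [-77.06, 257.06], [2.81, 150.46], [-146.56, 146.56]. Speed limits (degrees/s): [147.25, 147.25, 180, 180, 180, 180].

### API

Orientations are given as [roll, pitch, yaw] about the fixed x, y, z axes, in that order (R = Rz(yaw) Ry(pitch) Rx(roll)).
In Python, from workcell import env gives the robot as it stands.
- The arm moves only by the tool move_arm, never from a script. Its argument "plan" is a list of rows, each a list of 3 entries, a list of its own where there are three numbers: the shift along the world's x, y, z in cm, then the turn about the world's z in degrees, then the closure, from 0 (fully open) to 1 (shut). In form: [[[x, y, z], turn, claw], ...]. A call has 1 to 5 rows; each row shifts and turns the commanded pose from where the row before left it; what a row does not reach is not made up. A row lasts 1/10 s, in which the tool goes at most 50 mm and 8.59 degrees, less where a joint would pass 70% of its speed; a pose out of reach is approached as far as the arm can. A call is refused whole if a number of a shift passes 5 or a number of a turn 8.59, either way. A call with a gripper value outside its range is refused whole. The fingers move at their own pace and stop on an object; "squeeze" is the grip in N (left out, the last holds). Time passes only in rows, so rows that do not move let the fingers close. It gives the time, the measured TCP pose, the force, the opening and the grip force at its end, in the units of the state.
- env.state(): the state, without advancing time (a new reading comes with each control period).
- env.grab_frame(name): name is "scene" or "top"; returns a dict with "frame" (420x560x3 uint8, red, green, blue), "z_map" (420x560 float32, mm along the optical axis (not along the pixel's ray), 0 where there is no reading), "fovy" (degrees; the focal length in pixels is half the picture's height over the tangent of half this angle, whatever the lens; pixels are square), "cx", "cy" (the principal point, pixels), "position" and "orientation" of the camera in the world. Camera axes: x right, y down, z forward; pixel columns grow to the right and rows downward; lengths in mm; the calibration is good to about 2 mm. A picture is of the moment at which its call begins.
- env.job_done(): hands the job in; it is judged then, once.
Trained networks look in a picture, given as the dict that the camera call returned (one of the last four; its "shot" number tells which), for a name from the list of things; names that differ only in an ending like _2 or _b are one class to them, and where a whole thing is asked for, a point or a joint stands for the part that bears it (a point fixed in the world has none). Each returns a list of dicts, best first, with "score" (0 to 1); they miss things now and then, are a little off and sometimes report something else, mostly with a low value. They report only what shows in the picture. A call takes as long as a camera call. They do not tell look-alikes from the thing itself.
- env.search_frame(picture, label): "point" ([column, row] in pixels, amid what is visible of it).
- env.landmark_of(picture, label): "point" ([column, row] in pixels: a listed point, or the origin of a listed thing).
The state is a dict: "time_s": time; "qpos": joint angles; "qvel": joint speeds; "effort": joint torques, N m; "ee_pos": TCP position; "ee_rot": TCP orientation; "force": force on the tool from outside, world axes, zero at the start; "torque": the same for the moment, N m; "gripper_width": finger opening in mm; "gripper_force": force on a finger pad.
Only numpy, scipy, OpenCV 4.12 (cv2) and the standard library are available. Lean on these libraries where they do the work, as an engineer would, in place of code of your own. Each camera call takes 0.05 s, during which the arm holds its last target. There are 200 camera calls.

## Working session

There is one attempt and no reset: what is moved stays moved. The work goes in short steps, Python scripts to look and compute and a tool call to move; the robot and the scene stay as the last step left them, time stands still between calls to the robot, and variables do not carry over. Pictures are saved under pics/ and viewed, at most 14 in all, crops included, and the job is handed in when it is done.

Besides the shell and the picture viewer there is one more tool, called after "Call:" as name(argument=value, ...) on one line, values as JSON. move_arm: Moves the arm, as the interface text tells. Its arguments: {"type":"object","properties":{"plan":{"type":"array","items":{"type":"array"}},"squeeze":{"type":"number"}},"required":["plan"]}

```bash
mkdir -p pics
cat > h.py <<'E'
import numpy as np, cv2
from scipy.spatial.transform import Rotation as R
from workcell import env
def rot(o):
    o=np.array(o,float)
    if o.shape==(3,3): return o
    return R.from_euler('xyz',o,degrees=True).as_matrix() if o.size==3 else R.from_quat(o).as_matrix()
def cloud(p):
    z=p['z_map'];h,w=z.shape;f=h/2/np.tan(np.radians(p['fovy']/2))
    u,v=np.meshgrid(np.arange(w),np.arange(h))
    c=np.stack([(u-p['cx'])/f*z,(v-p['cy'])/f*z,z],-1)
    W=c@rot(p['orientation']).T+np.array(p['position']); W[z==0]=np.nan
    return W
def save(p,n,crop=None,s=1):
    im=p['frame'][:,:,::-1]
    if crop: a,b,c,d=crop; im=im[b:d,a:c]
    cv2.imwrite('pics/'+n,cv2.resize(im,None,fx=s,fy=s,interpolation=cv2.INTER_CUBIC))
E
python3 - <<'E'
from h import *
print(env.state())
for n in ['scene','top']:
    p=env.grab_frame(n); save(p,n+'0.png'); W=cloud(p)
    print(n,p['fovy'],p['cx'],p['cy'],p['position'],p['orientation'])
    for l in ['jar_1','bun_1','jar_rack','bun_tray','kitchen_timer']:
        for r in env.search_frame(p,l):
            c,q=np.round(r['point']).astype(int); print(l,round(r['score'],2),c,q,W[q,c].round(0))
E
```

```text
{'time_s': 0.0, 'qpos': array([-6.53761912e+01,  1.83507539e+01,  8.97058216e+01, -3.03320393e-03,
        7.20423664e+01, -1.14882168e+00]), 'qvel': array([-0.03504828, -0.00557366,  0.04667552,  0.01104251, -0.08554836,
        0.03051933]), 'effort': array([-3.82855487e-04, -4.12463415e+01, -2.31976730e+01,  7.27514620e-02,
        4.59356164e-02, -1.41663945e-04]), 'ee_pos': array([ 249.76379052, -517.37308605,  213.1331222 ]), 'ee_rot': array([-1.79901020e+02,  8.99518375e-04,  2.57735690e+01]), 'force': array([-0.19056349, -0.7773889 , -0.32221428]), 'torque': array([ 0.01808972, -0.00439128, -0.01078508]), 'gripper_force': 0.0, 'gripper_width': 90.94329963130961}
scene 46.41132229535323 283.4924727480428 205.32052791378933 [164.15201539 575.49168359 887.41053943] [-137.94631446    0.87683857 -151.4590616 ]
jar_1 0.89 327 227 [422. -73.  46.]
jar_1 0.88 175 250 [671. 146.  64.]
jar_1 0.61 306 254 [423.  28.  65.]
jar_1 0.24 214 280 [576. 151.  25.]
bun_1 0.62 344 192 [ 429. -182.   54.]
bun_1 0.57 275 292 [nan nan nan]
jar_rack 0.96 217 286 [570. 152.   8.]
bun_tray 0.68 366 153 [ 449. -378.   13.]
kitchen_timer 0.58 250 333 [439. 228.  49.]
top 51.67294250156378 284.4189342960077 212.4937238792415 [ 340.7137526   -99.97418948 1055.02773609] [-167.35292886    0.18777208  -85.28382461]
jar_1 0.94 207 156 [685. 119.  66.]
jar_1 0.92 241 263 [436.  10.  65.]
jar_1 0.83 289 269 [ 431. -100.   65.]
bun_1 0.73 200 258 [440. 106.  62.]
bun_1 0.71 338 272 [ 434. -211.   66.]
jar_rack 0.67 191 207 [566. 151.  26.]
jar_rack 0.67 242 262 [439.   8.  66.]
bun_tray 0.64 406 274 [ 447. -378.   16.]
kitchen_timer 0.88 156 253 [444. 210.  55.]
```

View pics/scene0.png

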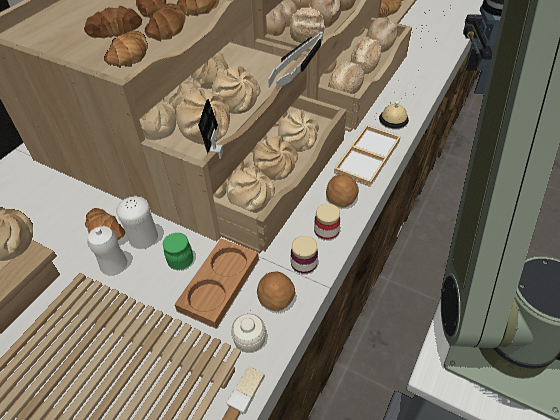

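View pics/top0.png

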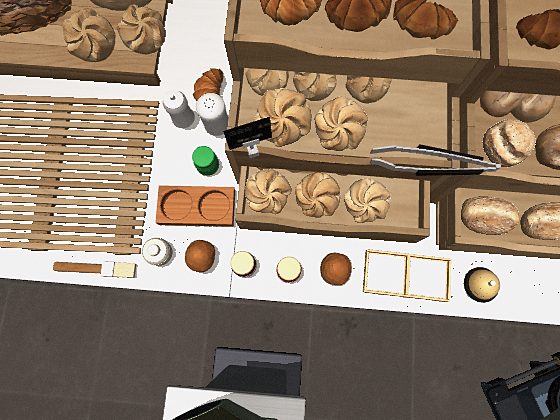

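```bash
cat > m.py <<'E'
from h import *
def clus(W,x0,x1,y0,y1,z0,z1):
    P=W.reshape(-1,3);P=P[np.isfinite(P[:,0])]
    return P[(P[:,0]>x0)&(P[:,0]<x1)&(P[:,1]>y0)&(P[:,1]<y1)&(P[:,2]>z0)&(P[:,2]<z1)]
E
python3 - <<'E'
from m import *
Ws={}
for n in ['top','scene']:
    p=env.grab_frame(n); W=cloud(p); Ws[n]=W
    P=clus(W,380,470,-600,260,-20,5);print(n,'table z',np.median(P[:,2]))
    for nm,yc in [('timer',210),('bunL',106),('jarL',10),('jarR',-100),('bunR',-210)]:
        P=clus(W,385,490,yc-50,yc+50,20,90); zt=np.percentile(P[:,2],98)
        T=P[P[:,2]>zt-6]; (c,r)=cv2.minEnclosingCircle(T[:,:2].astype(np.float32)); A=P[P[:,2]>30]
        print(nm,'ztop',zt.round(1),'med',np.median(T,0).round(1),'circ',np.round(c,1),round(r,1),'ext',A.min(0).round(0),A.max(0).round(0),'skew',cv2.minAreaRect(A[:,:2].astype(np.float32)))
    for nm,b in [('rack',(500,640,60,270,20,36)),('tray',(380,520,-500,-260,12,26))]:
        P=clus(W,*b); print(nm,np.median(P[:,2]).round(1),len(P),cv2.minAreaRect(P[:,:2].astype(np.float32)))
# height map max over both views, 30mm cells
P=np.concatenate([W.reshape(-1,3) for W in Ws.values()]);P=P[np.isfinite(P[:,0])]
ys=range(270,-520,-30)
print('     '+' '.join(f'{y:4d}' for y in ys))
for x in range(720,360,-20):
    print(x,' '.join('%4.0f'%(lambda q:np.percentile(q,98) if len(q) else -1)(P[(abs(P[:,0]-x)<10)&(abs(P[:,1]-y)<15),2]) for y in ys))
E
```

```text
top table z -1.7181358658377803
timer ztop 61.4 med [451.1 216.9  59.7] circ [451.5 218.1] 13.9 ext [420. 186.  30.] [488. 260.  64.] skew ((451.9688720703125, 224.63397216796875), (77.60392761230469, 64.54630279541016), 83.46231079101562)
bunL ztop 66.7 med [449.7 113.5  63.8] circ [450.4 113.5] 22.9 ext [412.  79.  30.] [486. 147.  69.] skew ((448.9916687011719, 112.26512908935547), (74.06307983398438, 67.91609191894531), 5.527641773223877)
jarL ztop 69.5 med [437.9   9.   66.2] circ [437.8   9. ] 26.8 ext [409. -20.  31.] [465.  36.  71.] skew ((437.4340515136719, 7.527996063232422), (56.06319808959961, 55.14430236816406), 21.042461395263672)
jarR ztop 69.6 med [434.  -98.6  66.2] circ [434.  -98.5] 26.9 ext [ 405. -128.   31.] [460. -69.  71.] skew ((432.3855285644531, -98.70321655273438), (53.30908203125, 58.64366912841797), 5.951297283172607)
bunR ztop 66.4 med [ 445.7 -207.7   63.6] circ [ 444.1 -208.5] 25.5 ext [ 408. -244.   30.] [ 480. -174.   69.] skew ((444.1270446777344, -208.92330932617188), (72.17266845703125, 69.737548828125), 2.430511236190796)
rack 27.7 1512 ((567.3
[... 3470 characters left out ...]
    2
460   35   61   63   47   57   68   66    2   68   69    3    4   68   68    2   63   67   63   20   10    9    9   19    9    9   20    9
440   34   60   62   48   58   67   65    1   68   70   66   66   70   69    1   64   67   63   19   10    9    9   21    9    9   19   21
420   15   47   49    1   51   61   58    1   68   70   42   64   69   69    1   58   64   56   19   10    9   10   19    9   10   20   11
400   16    2    1    1    1    1    1    1    2   35    1    1   64   42    1    1   41    1   17   19   19   19   20   19   19   20    1
380   13    1    1    1    1    1    1    1    1    1    1    1    1    1    1    1    1    1    1    2    1    1    2    1    1    1    3
```

```bash
cat > fit.py <<'E'
from m import *
from scipy.ndimage import label
from scipy.optimize import minimize
def rect(P,L,Wd):  # largest blob rect
    o=P[:,:2].min(0); I=((P[:,:2]-o)/4).astype(int); g=np.zeros(I.max(0)+1,int); g[I[:,0],I[:,1]]=1
    lab,n=label(g,np.ones((3,3))); li=lab[I[:,0],I[:,1]]; k=np.bincount(li)[1:].argmax()+1
    Q=P[li==k]; return cv2.minAreaRect(Q[:,:2].astype(np.float32)),len(Q)
def bun(P):
    def f(v):
        x,y,a,ax,ay,zc,h=v; c,s=np.cos(a),np.sin(a); d=P[:,:2]-[x,y]
        u=d@[c,s]; w=d@[-s,c]
        r=np.sqrt((u/ax)**2+(w/ay)**2+((P[:,2]-zc)/h)**2)-1
        return np.sum(np.minimum(r**2,.02))
    m=P.mean(0); best=min((minimize(f,[m[0],m[1],a0,38,34.5,30,35],method='Nelder-Mead',options=dict(maxiter=6000,maxfev=6000,adaptive=True)) for a0 in(-.2,.2)),key=lambda r:r.fun)
    v=best.x; return v[:2].round(1),'yaw',np.degrees(v[2]).round(1),v[3:].round(1)
E
python3 - <<'E'
from fit import *
B={'L':[],'R':[]}
for n in ['top','scene']:
    p=env.grab_frame(n); W=cloud(p)
    for l in ['jar_rack','bun_tray']: print(n,l,[(np.round(r['point']),round(r['score'],2)) for r in env.landmark_of(p,l)][:2])
    print('rack',rect(clus(W,500,650,45,280,23,32),0,0))
    print('tray',rect(clus(W,380,506,-505,-262,13,23),0,0))
    for yc in (198,106):
        P=clus(W,530,605,yc-42,yc+42,2,16); print(' well',len(P),P.min(0).round(1),P.max(0).round(1),np.median(P,0).round(1),cv2.minEnclosingCircle(P[:,:2].astype(np.float32)))
    for yc in (-328,-430):
        P=clus(W,400,500,yc-45,yc+45,2,11); print(' bay',len(P),np.percentile(P,1,0).round(1),np.percentile(P,99,0).round(1))
    B['L'].append(clus(W,395,500,70,160,38,80));B['R'].append(clus(W,395,500,-255,-160,38,80))
for k in B:
    print(k,bun(np.concatenate(B[k])),[bun(q) for q in B[k]])
E
```

```text
top jar_rack [(array([193., 209.]), 0.7)]
top bun_tray [(array([406., 275.]), 0.83)]
rack (((572.630615234375, 142.37445068359375), (95.34566497802734, 186.5115966796875), 3.3633556365966797), 1434)
tray (((445.4056396484375, -380.9455871582031), (202.7581329345703, 102.00574493408203), 88.27313995361328), 720)
 well 654 [536.1 156.2   2.3] [604.9 226.9  15.7] [571.8 192.3   7.8] ((571.1109619140625, 190.13743591308594), 37.650272369384766)
 well 621 [530.1  64.2   2.8] [605.  134.2  15.6] [575.8  99.4   7.8] ((566.6075439453125, 94.54217529296875), 46.384273529052734)
 bay 1311 [ 402.7 -371.8    2.2] [ 492.9 -288.2    9.7]
 bay 1323 [ 400.8 -474.2    2.2] [ 489.7 -389.1    9.7]
scene jar_rack [(array([215., 282.]), 0.94)]
scene bun_tray [(array([366., 152.]), 0.91)]
rack (((572.3009643554688, 141.75750732421875), (96.4598617553711, 189.42803955078125), 3.396763324737549), 1775)
tray (((443.4954528808594, -414.14990234375), (140.37989807128906, 103.15283203125), 88.03556823730469), 316)
 well 818 [532.  156.    2.1] [604.7 237.3  15.9] [573.2 189.1   7.6] ((569.8888549804688, 200.643
[... 322 characters left out ...]
-3208892.9), array([  826828.4,   881292. , -3093389.4,  3093526.7])) [(array([-5.83168292e+14, -1.83091246e+14]), 'yaw', np.float64(1547.4), array([ 4.91669702e+15,  6.16488118e+15, -1.84170226e+16,  1.85082179e+16])), (array([ 1166.2, -2071.1]), 'yaw', np.float64(5402.1), array([  55543. ,   57505.8, -206905.2,  207127.7]))]
R (array([ 1387.6, -2360.3]), 'yaw', np.float64(-36390.9), array([  62470.9,   67769. , -272088.1,  272326.9])) [(array([1.83223830e+14, 1.03127253e+14]), 'yaw', np.float64(19199.6), array([ 3.56422073e+15,  3.75626840e+15, -1.30285152e+16,  1.30489730e+16])), (array([ 1887.8, -3507.7]), 'yaw', np.float64(-38433.3), array([  65370.1,   66731. , -221257.2,  221647.3]))]
```

Run:
```python
from fit import *
B={'L':[],'R':[]}
for n in ['top','scene']:
    p=env.grab_frame(n); W=cloud(p)
    B['L'].append(clus(W,395,500,70,160,38,80));B['R'].append(clus(W,395,500,-255,-160,38,80))
    if n=='scene': save(p,'close.png',(160,160,400,360),3)
from scipy.optimize import least_squares
def fb(P):
    def f(v):
        x,y,a,zc,h=v; c,s=np.cos(a),np.sin(a); d=P[:,:2]-[x,y]
        return 36*(np.sqrt((d@[c,s]/38)**2+(d@[-s,c]/34.5)**2+((P[:,2]-zc)/h)**2)-1)
    m=P.mean(0); r=least_squares(f,[m[0],m[1],0,30,35],x_scale=[1,1,.1,1,1],loss='soft_l1')
    return r.x[:2].round(1),np.degrees(r.x[2]).round(1),r.x[3:].round(1),round(r.cost/len(P),2)
for k in B: print(k,fb(np.concatenate(B[k])),[fb(q) for q in B[k]])
```

```text
L (array([449.5, 113.4]), np.float64(-14.4), array([31.4, 34.8]), np.float64(0.63)) [(array([449.7, 113.4]), np.float64(-18.2), array([31.7, 34.8]), np.float64(0.65)), (array([449. , 113.8]), np.float64(-6.5), array([30.3, 35.9]), np.float64(0.58))]
R (array([ 445.5, -209.4]), np.float64(-13.2), array([31. , 35.5]), np.float64(0.7)) [(array([ 445.9, -209.5]), np.float64(-12.4), array([31.6, 35. ]), np.float64(0.59)), (array([ 444.4, -208.4]), np.float64(-2.1), array([27.6, 39.1]), np.float64(0.8))]
```

View pics/close.png

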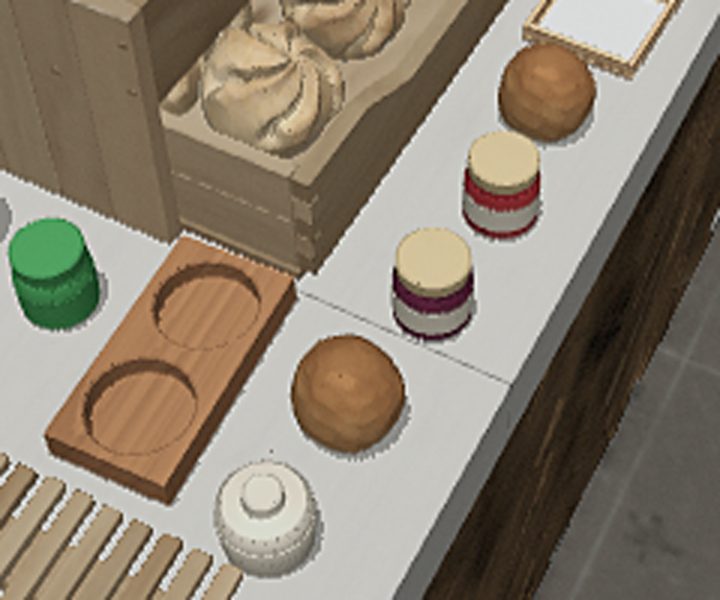

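Run:
```python
from m import *
for n in ['top','scene']:
    W=cloud(env.grab_frame(n))
    for x0 in range(505,740,15):
        r=[]
        for z0,z1 in((60,130),(130,200),(200,360)):
            P=clus(W,x0,x0+15,-20,100,z0,z1); r.append((len(P),P[:,1].max().round(0) if len(P) else None,P[:,2].max().round(0) if len(P) else None))
        print(n,x0,r)
```

```text
top 505 [(0, None, None), (0, None, None), (0, None, None)]
top 520 [(195, np.float64(29.0), np.float64(118.0)), (0, None, None), (0, None, None)]
top 535 [(94, np.float64(29.0), np.float64(127.0)), (0, None, None), (0, None, None)]
top 550 [(175, np.float64(28.0), np.float64(130.0)), (16, np.float64(-10.0), np.float64(147.0)), (0, None, None)]
top 565 [(87, np.float64(29.0), np.float64(129.0)), (82, np.float64(8.0), np.float64(159.0)), (0, None, None)]
top 580 [(59, np.float64(29.0), np.float64(130.0)), (90, np.float64(11.0), np.float64(159.0)), (0, None, None)]
top 595 [(38, np.float64(28.0), np.float64(118.0)), (85, np.float64(12.0), np.float64(161.0)), (0, None, None)]
top 610 [(44, np.float64(29.0), np.float64(118.0)), (58, np.float64(8.0), np.float64(158.0)), (0, None, None)]
top 625 [(55, np.float64(29.0), np.float64(130.0)), (21, np.float64(-3.0), np.float64(152.0)), (89, np.float64(36.0), np.float64(296.0))]
top 640 [(155, np.float64(49.0), np.float64(129.0)), (306, np.float64(49.0), np.float64(199.0)), (739, np.float64(49.0), np.float64(329.0))]
top 655 [(45, np.float64(34.
[... 1777 characters left out ...]
5, np.float64(50.0), np.float64(129.0)), (128, np.float64(50.0), np.float64(200.0)), (157, np.float64(50.0), np.float64(267.0))]
scene 685 [(115, np.float64(51.0), np.float64(129.0)), (126, np.float64(50.0), np.float64(199.0)), (299, np.float64(50.0), np.float64(271.0))]
scene 700 [(103, np.float64(50.0), np.float64(130.0)), (124, np.float64(50.0), np.float64(200.0)), (307, np.float64(51.0), np.float64(287.0))]
scene 715 [(102, np.float64(51.0), np.float64(130.0)), (120, np.float64(50.0), np.float64(200.0)), (310, np.float64(50.0), np.float64(285.0))]
scene 730 [(105, np.float64(51.0), np.float64(130.0)), (119, np.float64(50.0), np.float64(199.0)), (245, np.float64(50.0), np.float64(281.0))]
```

Call:
move_arm(plan=[[[4,5,3],-8.5,0],[[4,5,2],-8.5,0],[[4,5,0],-8.5,0],[[4,5,0],-8.3,0],[[3.6,5,0],0,0]], squeeze=15)

```text
time_s: 1.7
ee_pos: [394.9, -333.5, 249.7]
ee_rot: [180.0, -0.1, -6.5]
force: [0.9, 0.2, -0.8]
gripper_width: 91.3
gripper_force: 0.0
```

Call:
move_arm(plan=[[[0,0,0],0,0],[[0,0,0],0,0],[[0,0,0],0,0]])

```text
time_s: 2.0
ee_pos: [393.5, -335.3, 249.4]
ee_rot: [180.0, 0.0, -6.3]
force: [-0.7, -0.3, 0.1]
gripper_width: 91.4
gripper_force: 0.0
```

Call:
move_arm(plan=[[[1.3,3.2,0],-2,0],[[1.3,3.2,0],0,0],[[1.3,3.2,0],0,0],[[1.3,3.1,0],0,0],[[0,0,-4],0,0]])

```text
time_s: 2.5
ee_pos: [450.0, -208.0, 213.5]
ee_rot: [179.8, -0.7, -8.3]
force: [1.5, -1.3, 0.1]
gripper_width: 91.2
gripper_force: 0.0
```

Call:
move_arm(plan=[[[0,0,-4],0,0],[[0,0,-3],0,0],[[0,0,0],0,0],[[0,0,0],0,0]])

```text
time_s: 2.9
ee_pos: [446.0, -208.9, 139.8]
ee_rot: [180.0, -0.0, -8.4]
force: [0.9, -0.1, 0.8]
gripper_width: 91.5
gripper_force: 0.0
```

Well aligned; down 122 to z≈18, then close.

Call:
move_arm(plan=[[[0,0,-4],0,0],[[0,0,-4],0,0],[[0,0,-2.5],0,0],[[0,0,-1.7],0,0],[[0,0,0],0,0]], squeeze=10)

```text
time_s: 3.4
ee_pos: [446.1, -208.4, 17.3]
ee_rot: [-180.0, 0.0, -8.4]
force: [0.0, -1.1, 0.5]
gripper_width: 91.1
gripper_force: 0.0
```

Call:
move_arm(plan=[[[0,0,0],0,0.4],[[0,0,0],0,0.6],[[0,0,0],0,0.6],[[0,0,0],0,0.6],[[0,0,0],0,0.6]])

```text
time_s: 3.9
ee_pos: [447.0, -208.2, 18.8]
ee_rot: [179.9, -0.2, -8.3]
force: [0.1, -0.3, 7.5]
gripper_width: 68.7
gripper_force: 10.0
```

Call:
move_arm(plan=[[[0,0,2],0,0.6],[[0,0,4],0,0.6],[[0,0,4],0,0.6],[[0,0,0],0,0.6],[[0,0,0],0,0.6]])

```text
time_s: 4.4
ee_pos: [446.3, -207.7, 118.4]
ee_rot: [180.0, -0.1, -8.3]
force: [0.3, 1.0, -0.7]
gripper_width: 69.0
gripper_force: 10.0
```

Call:
move_arm(plan=[[[-0.1,-4.5,0],3,0.6],[[-0.1,-4.5,0],3,0.6],[[0,-4.5,0],0,0.6],[[0,-4.5,0],0,0.6],[[0,-4.5,0],0,0.6]])

```text
time_s: 4.9
ee_pos: [442.9, -433.4, 115.3]
ee_rot: [-179.8, 0.2, -2.3]
force: [0.8, 0.4, -0.3]
gripper_width: 69.2
gripper_force: 10.0
```

Call:
move_arm(plan=[[[0,0,-3],0,0.6],[[0,0,-3],0,0.6],[[0,0,0],0,0.6],[[0,0,0],0,0.6]])

```text
time_s: 5.3
ee_pos: [443.3, -431.8, 56.1]
ee_rot: [-179.9, 0.1, -2.3]
force: [-1.0, 0.9, 0.4]
gripper_width: 69.0
gripper_force: 10.0
```

Call:
move_arm(plan=[[[0,0,-2],0,0.6],[[0,0,-0.8],0,0.6],[[0,0,-0.4],0,0.6],[[0,0,0],0,0.6]])

```text
time_s: 5.7
ee_pos: [444.1, -432.5, 25.7]
ee_rot: [180.0, -0.0, -2.3]
force: [-0.2, -0.1, 0.4]
gripper_width: 68.9
gripper_force: 10.0
```

Call:
move_arm(plan=[[[0,0,-0.2],0,0.6],[[0,0,0],0,0.12],[[0,0,0],0,0.12],[[0,0,0],0,0.12],[[0,0,0],0,0.12]])

```text
time_s: 6.2
ee_pos: [444.0, -432.7, 23.6]
ee_rot: [180.0, -0.0, -2.3]
force: [-0.1, -0.1, 0.0]
gripper_width: 80.2
gripper_force: 0.0
```

Call:
move_arm(plan=[[[0,0,2],0,0.12],[[0,0,4],0,0],[[0,0,4],0,0],[[0,0,4],0,0],[[0,3,4],-2,0]])

```text
time_s: 6.7
ee_pos: [444.0, -404.8, 204.9]
ee_rot: [179.9, -0.1, -4.5]
force: [1.1, 1.2, 0.6]
gripper_width: 91.3
gripper_force: 0.0
```

Call:
move_arm(plan=[[[0,4.8,0],-2,0],[[0,4.8,0],-2,0],[[0,4.8,0],0,0],[[0,4.8,0],0,0],[[0,4.8,0],0,0]])

```text
time_s: 7.2
ee_pos: [443.5, -160.8, 203.6]
ee_rot: [180.0, -0.0, -8.4]
force: [0.5, 0.6, -0.1]
gripper_width: 91.1
gripper_force: 0.0
```

Call:
move_arm(plan=[[[0,4.8,0],0,0],[[0,4.8,0],0,0],[[0,4.8,0],0,0],[[0,4.8,0],0,0],[[0,4.8,0],0,0]])

```text
time_s: 7.7
ee_pos: [443.6, 79.3, 203.7]
ee_rot: [-180.0, -0.1, -8.3]
force: [0.2, -0.4, -0.4]
gripper_width: 91.3
gripper_force: 0.0
```

Run:
```python
from m import *
p=env.grab_frame('top'); save(p,'t1.png',(130,140,560,340),1.8); print(env.state()['ee_pos'],env.state()['ee_rot'])
P=clus(cloud(p),395,500,-480,-380,45,80); print(len(P),np.median(P,0),P.max(0),P.min(0))
```

```text
[443.50365058  86.01650771 203.73519464] [-1.79634594e+02 -2.57027780e-03 -8.05947865e+00]
764 [ 440.57538059 -429.5661436    62.09360121] [ 477.54903249 -399.62691344   73.54004631] [ 405.42186505 -467.32726741   45.09541534]
```

View pics/t1.png

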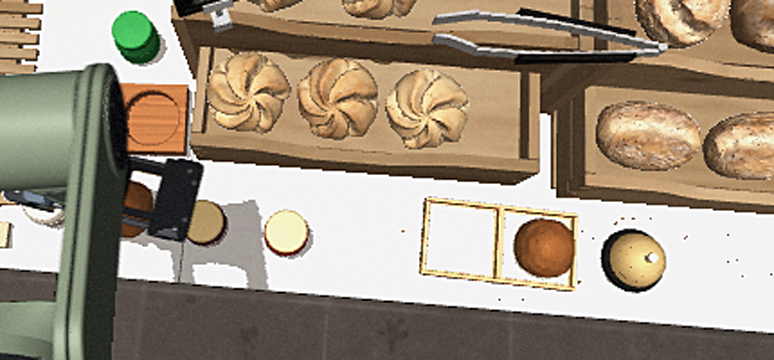

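Call:
move_arm(plan=[[[0.6,3.4,-2],0,0],[[0,0,-4.5],0,0],[[0,0,-3],0,0],[[0,0,0],0,0],[[0,0,0],0,0]])

```text
time_s: 8.25
ee_pos: [450.3, 111.3, 108.9]
ee_rot: [180.0, -0.0, -8.3]
force: [0.0, -0.2, -0.3]
gripper_width: 91.2
gripper_force: 0.0
```

Call:
move_arm(plan=[[[0,0.2,-3],0,0],[[0,0,-3],0,0],[[0,0,-2],0,0],[[0,0,-1.1],0,0],[[0,0,0],0,0]])

```text
time_s: 8.75
ee_pos: [450.6, 113.3, 17.7]
ee_rot: [-180.0, -0.0, -8.3]
force: [-0.5, 0.1, -0.4]
gripper_width: 90.9
gripper_force: 0.0
```

Call:
move_arm(plan=[[[0,0,0],0,0.4],[[0,0,0],0,0.6],[[0,0,0],0,0.6],[[0,0,0],0,0.6],[[0,0,0],0,0.6]])

```text
time_s: 9.25
ee_pos: [450.8, 113.6, 18.4]
ee_rot: [-180.0, -0.1, -8.3]
force: [-0.9, -0.6, 6.1]
gripper_width: 68.9
gripper_force: 10.0
```

Call:
move_arm(plan=[[[0,0,2],0,0.6],[[0,0,4],0,0.6],[[0,0,4.5],0,0.6],[[0,0,4],0,0.6],[[0,0,0],0,0.6]])

```text
time_s: 9.75
ee_pos: [453.5, 114.3, 167.8]
ee_rot: [-179.7, -0.7, -8.3]
force: [0.2, 0.8, -1.2]
gripper_width: 68.8
gripper_force: 10.0
```

Call:
move_arm(plan=[[[-0.1,-4.9,0],2,0.6],[[-0.1,-4.9,0],2,0.6],[[-0.1,-4.9,0],2,0.6],[[0,-4.9,0],0,0.6],[[0,-4.9,0],0,0.6]])

```text
time_s: 10.25
ee_pos: [446.0, -133.2, 161.7]
ee_rot: [-180.0, 0.1, -2.3]
force: [2.1, -0.4, 0.3]
gripper_width: 68.7
gripper_force: 10.0
```

Call:
move_arm(plan=[[[0,-4.9,0],0,0.6],[[0,-4.9,0],0,0.6],[[0,-4.9,0],0,0.6],[[0,-4.9,0],0,0.6],[[0,0,-2],0,0.6]])

```text
time_s: 10.75
ee_pos: [448.2, -334.3, 143.3]
ee_rot: [179.7, -0.3, -2.6]
force: [-0.5, 0.9, -0.4]
gripper_width: 68.7
gripper_force: 10.0
```

Call:
move_arm(plan=[[[0,0,-4],0,0.6],[[0,0,-2],0,0.6],[[0,0,0],0,0.6],[[0,0,0],0,0.6]])

```text
time_s: 11.15
ee_pos: [446.9, -327.5, 82.2]
ee_rot: [-180.0, 0.0, -2.3]
force: [-0.2, -0.8, 0.5]
gripper_width: 68.6
gripper_force: 10.0
```

Call:
move_arm(plan=[[[0,0,-3],0,0.6],[[0,0,-2],0,0.6],[[0,0,-0.6],0,0.6],[[0,0,-0.2],0,0.6],[[0,0,0],0,0.6]])

```text
time_s: 11.65
ee_pos: [447.8, -328.2, 25.6]
ee_rot: [179.9, -0.1, -2.3]
force: [0.6, 0.2, -0.1]
gripper_width: 68.4
gripper_force: 10.0
```

Call:
move_arm(plan=[[[0,0,0],0,0.13],[[0,0,0],0,0.13],[[0,0,0],0,0.13],[[0,0,0],0,0.13],[[0,0,1],0,0.13]])

```text
time_s: 12.15
ee_pos: [446.1, -326.9, 33.7]
ee_rot: [-179.9, 0.1, -2.3]
force: [-0.1, 0.5, 0.4]
gripper_width: 79.3
gripper_force: 0.0
```

Call:
move_arm(plan=[[[0,0,3],0,0.13],[[0,0,4],0,0],[[0,0,4],0,0],[[0,3,3],2,0],[[0,0,0],0,0]])

```text
time_s: 12.65
ee_pos: [448.9, -297.0, 179.7]
ee_rot: [179.8, -0.5, -0.2]
force: [-0.2, -0.1, 0.1]
gripper_width: 91.6
gripper_force: 0.0
```

Call:
move_arm(plan=[[[-0.4,4.9,0],0,0],[[-0.4,4.9,0],0,0],[[-0.3,4.9,0],0,0],[[-0.3,4.9,-1],0,0],[[0,0.2,-4],0,0]])

```text
time_s: 13.15
ee_pos: [434.8, -96.2, 126.6]
ee_rot: [180.0, -0.5, -0.0]
force: [1.3, -1.6, -0.9]
gripper_width: 91.1
gripper_force: 0.0
```

Call:
move_arm(plan=[[[0,0,-2],0,0],[[0,0,0],0,0],[[0,0,0],0,0]])

```text
time_s: 13.45
ee_pos: [433.1, -100.0, 104.5]
ee_rot: [180.0, 0.0, -0.3]
force: [-0.3, 0.4, 0.6]
gripper_width: 90.9
gripper_force: 0.0
```

Run:
```python
from m import *
p=env.grab_frame('scene'); save(p,'s1.png',(160,80,420,380),2); W=cloud(p)
for yc in(-331,-431):
    P=clus(W,395,500,yc-48,yc+48,45,80); print(len(P),np.median(P,0),P.max(0),P.min(0))
P=clus(W,385,490,-40,60,60,90);print(cv2.minEnclosingCircle(P[:,:2].astype(np.float32)))
```

```text
194 [ 424.1496137  -321.09842802   57.91649149] [ 442.05537462 -299.21724043   72.88076348] [ 407.892721   -355.11442885   45.00610572]
413 [ 437.6647773  -419.20181579   60.16019776] [ 477.43940024 -399.02000305   74.79656424] [ 404.98747156 -460.26492291   45.21051087]
((437.62939453125, 9.62985897064209), 27.572229385375977)
```

View pics/s1.png

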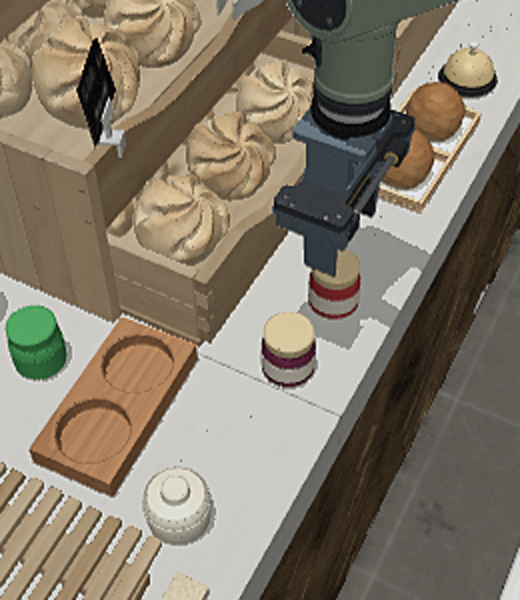

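Both buns sit in the tray bays (crop 408,160 and 437,112), timer unmoved (178,505); the gripper hangs above the red jar (335,285).

Call:
move_arm(plan=[[[0,0.1,-3],0,0],[[0,0,-3],0,0],[[0,0,-1.4],0,0],[[0,0,0],0,0]], squeeze=25)

```text
time_s: 13.9
ee_pos: [432.6, -99.1, 29.9]
ee_rot: [-180.0, 0.1, -0.4]
force: [-0.0, -0.1, 0.3]
gripper_width: 91.2
gripper_force: 0.0
```

Call:
move_arm(plan=[[[0,0,0],0,0.4],[[0,0,0],0,0.7],[[0,0,0],0,0.7],[[0,0,0],0,0.7],[[0,0,0],0,0.7]])

```text
time_s: 14.4
ee_pos: [433.2, -98.6, 30.9]
ee_rot: [180.0, -0.1, -0.3]
force: [0.4, -0.0, 4.3]
gripper_width: 55.4
gripper_force: 25.0
```

Call:
move_arm(plan=[[[0,0,3],0,0.7],[[0,0,4],0,0.7],[[0,0,4],0,0.7],[[0,0,3],0,0.7],[[0,0,0],0,0.7]])

```text
time_s: 14.9
ee_pos: [435.5, -99.3, 174.1]
ee_rot: [179.9, -0.5, -0.3]
force: [0.2, -0.5, -1.8]
gripper_width: 55.4
gripper_force: 25.0
```

Call:
move_arm(plan=[[[0,4.5,0],8.5,0.7],[[0,4.5,0],8.5,0.7],[[0,4.5,0],8.5,0.7],[[0,4.5,0],8.5,0.7],[[0,4.5,0],8.5,0.7]])

```text
time_s: 15.4
ee_pos: [431.4, 127.7, 168.6]
ee_rot: [-179.9, 0.2, 42.5]
force: [0.1, 0.6, -3.3]
gripper_width: 55.1
gripper_force: 25.0
```

Call:
move_arm(plan=[[[1,4,0],8.5,0.7],[[3,2,0],8.5,0.7],[[3,0,0],8.5,0.7],[[3,0,0],8.5,0.7],[[3,0,0],8.5,0.7]])

```text
time_s: 15.9
ee_pos: [562.8, 186.4, 167.8]
ee_rot: [-179.8, 0.1, 85.1]
force: [0.3, 0.1, -2.1]
gripper_width: 55.0
gripper_force: 25.0
```

Call:
move_arm(plan=[[[0,0,0],8,0.7],[[0,0,0],0,0.7],[[0,0,0],0,0.7]])

```text
time_s: 16.2
ee_pos: [561.7, 186.0, 168.6]
ee_rot: [-179.8, 0.1, 92.5]
force: [0.2, -0.7, -2.1]
gripper_width: 55.0
gripper_force: 25.0
```

Call:
move_arm(plan=[[[0.8,0.2,-3],0,0.7],[[0,0,-3],0,0.7],[[0,0,-3],0,0.7],[[0,0,0],0,0.7],[[0,0,0],0,0.7]])

```text
time_s: 16.7
ee_pos: [570.5, 188.4, 80.5]
ee_rot: [-180.0, 0.0, 92.6]
force: [0.3, 0.2, -1.0]
gripper_width: 55.3
gripper_force: 25.0
```

Run:
```python
from m import *
for n in['scene','top']:
    p=env.grab_frame(n); save(p,'w_'+n+'.png',(140,150,300,360) if n=='scene' else (120,140,300,290),2.8); W=cloud(p)
    P=clus(W,530,605,150,230,55,100); print(n,len(P))
s=env.state();print(s['ee_pos'],s['ee_rot'])
```

```text
scene 400
top 126
[572.00062027 188.75513418  82.2125021 ] [ 1.79806067e+02 -4.86230941e-02  9.26508808e+01]
```

View pics/w_scene.png

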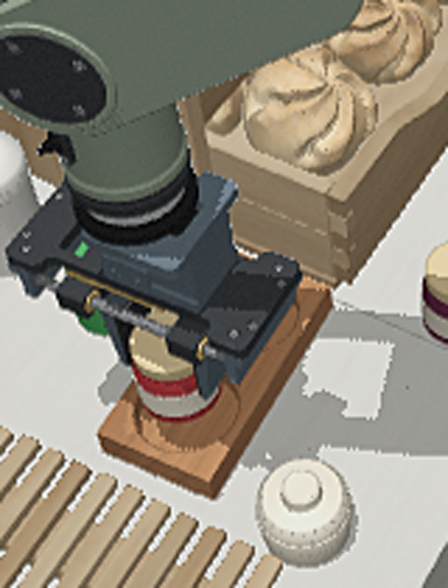

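The red jar hangs upright over the far well (crop 188,395). Lower.

Call:
move_arm(plan=[[[0,0,-2],0,0.7],[[0,0,-1.5],0,0.7],[[0,0,-0.5],0,0.7],[[0,0,0],0,0.7],[[0,0,0],0,0.7]])

```text
time_s: 17.3
ee_pos: [571.9, 188.6, 41.7]
ee_rot: [179.9, -0.0, 92.7]
force: [0.7, 1.0, -2.2]
gripper_width: 55.8
gripper_force: 25.0
```

Call:
move_arm(plan=[[[0,0,-0.2],0,0.7],[[0,0,0],0,0.7],[[0,0,0],0,0.7]])

```text
time_s: 17.6
ee_pos: [571.5, 188.5, 39.0]
ee_rot: [179.9, -0.0, 92.7]
force: [-0.2, -1.0, 0.4]
gripper_width: 55.6
gripper_force: 25.0
```

Call:
move_arm(plan=[[[0,0,0],0,0.3],[[0,0,0],0,0.1],[[0,0,0],0,0.1],[[0,0,0],0,0.1],[[0,0,2],0,0.1]])

```text
time_s: 18.1
ee_pos: [568.9, 187.7, 56.2]
ee_rot: [-179.7, 0.1, 92.7]
force: [-0.4, 0.4, -0.0]
gripper_width: 81.9
gripper_force: 0.0
```

Call:
move_arm(plan=[[[0,0,3],0,0],[[0,0,4],0,0],[[0,0,4.5],0,0],[[-3,0,0],-8.5,0],[[-3,-2,0],-8.5,0]])

```text
time_s: 18.6
ee_pos: [511.7, 169.8, 175.0]
ee_rot: [179.8, -0.2, 75.4]
force: [0.0, -0.3, 0.2]
gripper_width: 91.4
gripper_force: 0.0
```

Call:
move_arm(plan=[[[-3,-3,0],-8.5,0],[[-3,-3,0],-8.5,0],[[-1,-4,0],-8.5,0],[[0,-4,0],-8.5,0],[[0,-1.5,0],-8.5,0]])

```text
time_s: 19.1
ee_pos: [440.2, 10.9, 173.8]
ee_rot: [179.9, -0.0, 32.7]
force: [1.0, 0.2, 0.6]
gripper_width: 91.2
gripper_force: 0.0
```

Call:
move_arm(plan=[[[0,0,0],-8.5,0],[[0,0,0],-8.5,0],[[0,0,0],-8.5,0],[[0,0,0],-7,0],[[0,0,0],0,0]])

```text
time_s: 19.6
ee_pos: [440.9, 13.3, 173.5]
ee_rot: [180.0, -0.0, 0.7]
force: [0.2, -0.5, -1.3]
gripper_width: 91.2
gripper_force: 0.0
```

Run:
```python
from m import *
for n in['scene','top']:
    p=env.grab_frame(n); W=cloud(p)
    for nm,b in dict(placed=(525,615,140,235,68,100),jarL=(390,485,-40,60,60,74)).items():
        P=clus(W,*b); 
        if len(P)>20: print(n,nm,len(P),np.median(P[:,2]),cv2.minEnclosingCircle(P[:,:2].astype(np.float32)))
```

```text
scene placed 527 73.34747927556214 ((569.8050537109375, 189.4422607421875), 27.713611602783203)
scene jarL 434 65.43182312290753 ((437.57037353515625, 9.738316535949707), 28.002187728881836)
top jarL 51 66.15415549228715 ((437.52154541015625, -3.014188289642334), 23.303558349609375)
```

Red jar seated (top z 73, centred at 570,189). Now the purple jar.

Call:
move_arm(plan=[[[-0.3,-0.3,-4],0,0],[[0,0,-4],0,0],[[0,0,-4],0,0],[[0,0,-2.4],0,0],[[0,0,0],0,0]])

```text
time_s: 20.2
ee_pos: [435.2, 10.4, 26.8]
ee_rot: [-180.0, 0.4, 0.8]
force: [-0.4, 0.4, -0.2]
gripper_width: 91.3
gripper_force: 0.0
```

Call:
move_arm(plan=[[[0,0,0],0,0.4],[[0,0,0],0,0.7],[[0,0,0],0,0.7],[[0,0,0],0,0.7],[[0,0,0],0,0.7]])

```text
time_s: 20.7
ee_pos: [438.5, 10.3, 30.2]
ee_rot: [180.0, -0.1, 0.7]
force: [-1.3, -0.6, 4.6]
gripper_width: 55.4
gripper_force: 25.0
```

Call:
move_arm(plan=[[[0,0,3],0,0.7],[[0,0,4],0,0.7],[[0,0,4],0,0.7],[[0,0,4],0,0.7],[[0,0,0],0,0.7]])

```text
time_s: 21.2
ee_pos: [441.4, 10.3, 184.5]
ee_rot: [180.0, -0.7, 0.7]
force: [-0.1, -0.1, -2.0]
gripper_width: 55.2
gripper_force: 25.0
```

Call:
move_arm(plan=[[[0,3,0],8.5,0.7],[[0,3,0],8.5,0.7],[[0,3,0],8.5,0.7],[[0,2,0],8.5,0.7],[[0,0,0],8.5,0.7]])

```text
time_s: 21.7
ee_pos: [437.1, 122.3, 178.1]
ee_rot: [-179.9, 0.1, 43.7]
force: [0.8, -0.5, -1.6]
gripper_width: 55.4
gripper_force: 25.0
```

Call:
move_arm(plan=[[[0,0,0],8.5,0.7],[[0,0,0],8.5,0.7],[[0,0,0],8.5,0.7],[[1,0,0],8.5,0.7],[[2,0,0],8.5,0.7]])

```text
time_s: 22.2
ee_pos: [466.1, 120.1, 178.1]
ee_rot: [-179.8, 0.1, 86.1]
force: [0.6, 0.6, -1.7]
gripper_width: 55.5
gripper_force: 25.0
```

Call:
move_arm(plan=[[[3,0,0],8.5,0.7],[[3,-1,0],5.5,0.7],[[3,-1,0],0,0.7],[[1.5,0,0],0,0.7],[[0,0,0],0,0.7]])

```text
time_s: 22.7
ee_pos: [574.0, 99.9, 177.5]
ee_rot: [-179.9, -0.0, 99.6]
force: [-0.8, -0.2, -2.6]
gripper_width: 55.4
gripper_force: 25.0
```

Call:
move_arm(plan=[[[0.1,-0.2,-3],0,0.7],[[0,0,-3],0,0.7],[[0,0,-3],0,0.7],[[0,0,-1],0,0.7],[[0,0,0],0,0.7]])

```text
time_s: 23.2
ee_pos: [571.8, 98.3, 77.7]
ee_rot: [-179.7, -0.0, 99.7]
force: [-0.6, 0.4, -2.0]
gripper_width: 55.1
gripper_force: 25.0
```

Call:
move_arm(plan=[[[0,0,-2],0,0.7],[[0,0,-1],0,0.7],[[0,0,-0.5],0,0.7],[[0,0,0],0,0.7],[[0,0,0],0,0.7]])

```text
time_s: 23.7
ee_pos: [574.5, 98.4, 45.2]
ee_rot: [179.9, 0.0, 99.7]
force: [-0.2, -0.0, -1.0]
gripper_width: 55.5
gripper_force: 25.0
```

Call:
move_arm(plan=[[[0,0,-0.4],0,0.7],[[0,0,-0.2],0,0.7],[[0,0,0],0,0.7],[[0,0,0],0,0.7]])

```text
time_s: 24.1
ee_pos: [573.9, 98.3, 38.4]
ee_rot: [180.0, -0.0, 99.7]
force: [-0.2, -0.0, -1.9]
gripper_width: 55.0
gripper_force: 25.0
```

Call:
move_arm(plan=[[[0,0,-0.1],0,0.7],[[0,0,0],0,0.7],[[0,0,0],0,0.7]])

```text
time_s: 24.4
ee_pos: [574.0, 98.3, 38.2]
ee_rot: [180.0, 0.0, 99.7]
force: [-2.8, -0.3, 6.4]
gripper_width: 55.6
gripper_force: 25.0
```

Call:
move_arm(plan=[[[0,0,0],0,0.3],[[0,0,0],0,0.1],[[0,0,0],0,0.1],[[0,0,0],0,0.1],[[0,0,2],0,0.1]])

```text
time_s: 24.9
ee_pos: [571.9, 98.0, 55.1]
ee_rot: [-179.7, -0.0, 99.7]
force: [-0.9, -0.3, 0.6]
gripper_width: 82.1
gripper_force: 0.0
```

Call:
move_arm(plan=[[[0,0,3],0,0],[[0,0,4],0,0],[[0,0,4.5],0,0],[[-4,0,0],0,0],[[-4,0,0],0,0]])

```text
time_s: 25.4
ee_pos: [494.5, 98.5, 173.7]
ee_rot: [179.8, -0.0, 99.7]
force: [-0.8, 0.5, -0.4]
gripper_width: 91.3
gripper_force: 0.0
```

Call:
move_arm(plan=[[[-4,-4,0],0,0],[[-2,-4,0],0,0],[[0,-4,0],0,0],[[0,-4,0],0,0],[[0,0,0],0,0]])

```text
time_s: 25.9
ee_pos: [438.5, -60.6, 172.6]
ee_rot: [180.0, 0.1, 99.4]
force: [0.5, -0.2, 1.1]
gripper_width: 91.1
gripper_force: 0.0
```

Run:
```python
from m import *
for n in['scene','top']:
    p=env.grab_frame(n); W=cloud(p)
    if n=='scene': save(p,'end.png',None,1.4)
    for nm,b in dict(far=(525,615,145,235,66,100),near=(525,620,52,142,66,100),timer=(400,500,180,256,54,70)).items():
        P=clus(W,*b)
        if len(P)>20: print(n,nm,len(P),np.median(P[:,2]),cv2.minEnclosingCircle(P[:,:2].astype(np.float32)))
    for yc in(-331,-431):
        P=clus(W,395,500,yc-36,yc+36,62,90); print(n,'bun',len(P),P.max(0),P.min(0))
print(env.state()['ee_pos'])
```

```text
scene far 531 73.23799814612744 ((569.1704711914062, 188.943359375), 28.514650344848633)
scene near 453 73.30985469733184 ((570.8562622070312, 99.4288101196289), 28.2370548248291)
scene timer 153 59.074429570897564 ((450.30267333984375, 218.8452606201172), 14.021321296691895)
scene bun 1 [ 415.61469707 -327.93700097   62.31762744] [ 415.61469707 -327.93700097   62.31762744]
scene bun 173 [ 468.65553841 -406.39884395   73.65707052] [ 414.8587261  -456.77784196   62.05212872]
top far 414 73.9446979609558 ((570.561767578125, 189.2091827392578), 27.372468948364258)
top near 350 73.77163264783735 ((571.9842529296875, 98.3995361328125), 27.27115821838379)
top timer 107 59.50116546274796 ((451.37872314453125, 218.11785888671875), 13.578493118286133)
top bun 375 [ 473.96051957 -306.21668309   74.42564037] [ 419.5461977  -354.14530236   62.00211893]
top bun 374 [ 473.21407018 -408.54255513   74.95171044] [ 414.1440897  -458.08555316   62.0067392 ]
[438.4798913  -57.49088499 172.31618447]
```

View pics/end.png

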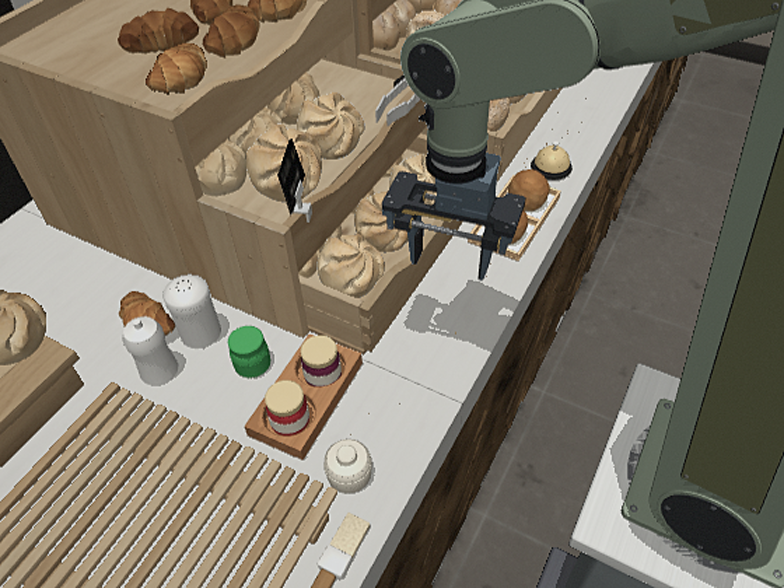

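```bash
python3 -c "
from workcell import env
print(env.job_done())"
```

```text
the job is handed in; nothing more can be done
None
```

I handed the job in at about 26 s: both jars stand in the rack wells and both buns in the tray bays, all within tolerance by camera measurement, and the timer has not moved. The hand-in call gave no verdict.

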